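# Open the filter-cube tray by its captive sliding lid

### The arm

A 7-joint arm with a two-finger parallel gripper is mounted at the origin on a cart in front of the work surface, level with it; the furniture and walls round the work are solid. World frame = base frame: x ahead of the robot, y to its left, z up, the work surface at z = 0. Lengths are in m, angles in degrees, forces in N, time in s.
With the tool pointing down it reaches from about 0.4 to 0.75 m from the base axis. Payload 19.5 kg.
Tool frame: the origin (TCP) lies between the finger pads; the fingertips stand manip.finger_overhang ahead of it and the grasp point (between the pads) lies 11 mm behind it (manip.finger_overhang is the distance from the TCP to the fingertips, in m); z points along the fingers, y is the line along which they close (so a half turn about z gives the same grasp; the last joint's range is limited). The gripper opens to 85 mm and grips with 20 to 120 N. Pads are 22 mm wide; open, the fingers measure 114 mm over their backs; the gripper's body (76 mm by 85 mm) begins 54 mm behind the grasp point. The pads swing forward as they close: fully open they stand 13 mm farther back than shut.
Start: joints at [-69.884, 40.479, -1.581, 85.061, 1.261, 54.483, -4.326], TCP at [0.22, 0.531, 0.239] pointing down, gripper open.
Joint ranges: [-155.06, 155.06], [-18.47, 123.98], [-90, 86.84], [0, 140.48], [-83.41, 263.41], [0, 116], [-161.91, 161.91]. Speed limits (degrees/s): [108.29, 108.29, 147.25, 147.25, 172.46, 172.46, 172.46].

### API

Orientations are given as [roll, pitch, yaw] about the fixed x, y, z axes, in that order (R = Rz(yaw) Ry(pitch) Rx(roll)).
In Python, from rig import manip gives the robot as it stands.
- The arm moves only by the tool jog_arm, never from a script. Its argument "deltas" is a list of rows, each a list of 4 numbers: the shift along the tool's x, y, z in m, then the turn about the tool's z in rad. In form: [[x, y, z, roll], ...]. A call has 1 to 5 rows; each row is the pose to reach, as a shift and turn from the pose commanded when the call began, along the tool's axes at that moment; what a row does not reach only later rows make up. A row lasts 1/10 s, in which the tool goes at most 50 mm and 8.59 degrees, less where a joint would pass 70% of its speed; a pose out of reach is approached as far as the arm can. A call with a gripper value outside its range is refused whole. "jaw" is the opening, from 0 (shut) to 1 (fully open), set as the call begins (left out, the last holds). The fingers move at their own pace and stop on an object; the grip force is fixed at half the most. Time passes only in rows, so rows that repeat a pose let the fingers close. It gives the time, the measured TCP pose, the force, the opening and the grip force at its end, in the units of the state.
- manip.observe(): the state, without advancing time (a new reading comes with each control period).
- manip.grab_frame(name): name is "side" or "top"; returns a dict with "pixels" (480x640x3 uint8, red, green, blue), "depth" (480x640 float32, m along the optical axis (not along the pixel's ray), 0 where there is no reading), "intrinsics" (3x3 intrinsics, pixels), "rvec" (rotation vector, rad) and "tvec" (3), from world to camera coordinates, as OpenCV has them. Camera axes: x right, y down, z forward; pixel columns grow to the right and rows downward; lengths in m; the calibration is good to about 2 mm. A picture is of the moment at which its call begins.
- manip.close_job(): hands the job in; it is judged then, once.
Trained networks look in a picture, given as the dict that the camera call returned (one of the last four; its "shot" number tells which), for a name from the list of things; names that differ only in an ending like _2 or _b are one class to them, and where a whole thing is asked for, a point or a joint stands for the part that bears it (a point fixed in the world has none). Each returns a list of dicts, best first, with "confidence" (0 to 1); they miss things now and then, are a little off and sometimes report something else, mostly with a low value. They report only what shows in the picture. A call takes as long as a camera call. They do not tell look-alikes from the thing itself.
- manip.regions_of(picture, target): "region" (480x640 bool, what is visible of it) and "point" ([column, row] in pixels, amid what is visible of it).
The state is a dict: "time_s": time; "qpos": joint angles; "joint_vel": joint speeds; "effort": joint torques, N m; "tcp_pos": TCP position; "orientation": TCP orientation; "contact_force": force on the tool from outside, world axes, zero at the start; "moment": the same for the moment, N m; "finger_gap": finger opening in m; "grasp_force": force on a finger pad.
Only numpy, scipy, OpenCV 4.12 (cv2) and the standard library are available. Lean on these libraries where they do the work, as an engineer would, in place of code of your own. Each camera call takes 0.05 s, during which the arm holds its last target. There are 200 camera calls.

### The job

Open the metal tray of filter cubes, the one whose lid has an upright black handle: lift the lid a little by its handle, over the lip at the end where the tray's wall is lower, then slide it out of its grooves through that end. Set the lid down flat on the bare desk, handle up, without dropping it, and leave the two other boxes where they stand.

Things in the scene. Friction and masses are not known exactly. Their poses are not given: they have to be found in the camera images.
- tray: Fixed metal tray, 126 (x) x 88 (y) x 71 mm high; origin: centre of underside. Lid lies inside on ledges 44 mm up, 3 mm play all round. Way out is -x: there the end wall, the lip, is only 50 mm high (6 above the lid's underside). Side rails, 66 to 71 mm up, 54 mm apart, stop the lid after 16 mm of lift: raise it about 11, keep it level, draw it 118 mm or more to be free. Desk beyond is clear.
- lid_handle (a point): Centre of the lid's black upright handle, a fin 12 (x) x 44 (y) x 44 mm high; 28 mm above the lid's underside, 22 above its top face; 72 mm above the desk while home. Lid: loose grey plate 110 (x) x 70 (y) x 6 mm, about 0.16 kg, its centre 20 mm to the +x side of the handle. Axes are the lid's, parallel to the tray's while home: -x is the way out, z up.
- slide_box: Bystander: grey slide box with hinged lid, 88 x 100 x 34 mm, loose, closed; origin at the centre of its underside. Leave it alone.
- capillary_box: Bystander: narrow brown wooden box with a thin sliding lid of its own, 45 x 145 (y) x 22 mm, loose, closed; origin at the centre of its underside. Leave it alone.
There are look-alikes about, which are no part of the job. Leave any purple look-alike of the part that bears lid_handle alone.

How it is judged:
By the outcome, as a careful person would: the job done as asked, in the order asked, and still so for the second after the job is handed in, with the robot touching nothing.
It also fails if it takes over 38 s, if anything falls off the work surface, if the arm or the gripper's body presses on something with over 40 N, if the wrist force passes 120 N, or if a joint passes its speed limit or range.

## Working session

There is one attempt and no reset: what is moved stays moved. The work goes in short steps, Python scripts to look and compute and a tool call to move; the robot and the scene stay as the last step left them, time stands still between calls to the robot, and variables do not carry over. Pictures are saved under pics/ and viewed, at most 10 in all, crops included, and the job is handed in when it is done.

Besides the shell and the picture viewer there is one more tool, called after ">>>" by a JSON object that holds its "name" and its "arguments", one argument or row to a line. jog_arm: Moves the arm, as the interface text tells. Its arguments: {"type":"object","properties":{"deltas":{"type":"array","items":{"type":"array","items":{"type":"number"}}},"jaw":{"type":"number"}},"required":["deltas"]}

```bash
mkdir -p pics; cat > h.py <<'E'
import numpy as np, cv2
from rig import manip
def save(f,n): cv2.imwrite(n,f["pixels"][:,:,::-1])
def cloud(f):
    K=f["intrinsics"];d=f["depth"];v,u=np.mgrid[:480,:640]
    P=np.stack([(u-K[0,2])/K[0,0]*d,(v-K[1,2])/K[1,1]*d,d],-1)
    R=cv2.Rodrigues(np.array(f["rvec"],float))[0]
    W=(P-np.array(f["tvec"]).ravel())@R
    W[d==0]=np.nan
    return W
E
python3 - <<'E'
from h import *
print(manip.finger_overhang, {k:v for k,v in manip.observe().items() if k in("tcp_pos","orientation","finger_gap","time_s")})
ims=[]
for n in("top","side"):
    f=manip.grab_frame(n);save(f,f"pics/{n}0.png");W=cloud(f)
    np.savez(f"{n}0.npz",W=W,px=f["pixels"])
    for t in("tray","lid_handle","slide_box","capillary_box"):
        for r in manip.regions_of(f,t):
            m=r["region"];Q=W[m];print(n,t,round(r["confidence"],2),r["point"],m.sum(),np.nanmedian(Q,0).round(3),np.nanpercentile(Q,2,axis=0).round(3),np.nanpercentile(Q,98,axis=0).round(3))
E
```

```text
0.008 {'time_s': 0.0, 'tcp_pos': array([0.21999012, 0.53097112, 0.23882888]), 'orientation': array([-1.79936338e+02,  2.13905855e-03,  1.57495919e+02]), 'finger_gap': 0.08513966603670906}
top tray 0.73 [446.8, 261.8] 1673 [ 0.524 -0.028  0.07 ] [ 0.477 -0.097  0.004] [0.569 0.03  0.073]
top lid_handle 0.97 [450.6, 275.0] 1492 [ 0.523 -0.035  0.05 ] [ 0.496 -0.088  0.046] [0.552 0.017 0.094]
top lid_handle 0.92 [298.8, 325.6] 1797 [0.417 0.267 0.006] [0.374 0.214 0.002] [0.462 0.32  0.05 ]
top lid_handle 0.53 [447.7, 262.1] 1773 [ 0.526 -0.027  0.069] [ 0.477 -0.1    0.001] [0.57  0.03  0.073]
top slide_box 0.9 [218.6, 291.3] 2220 [0.479 0.424 0.033] [0.432 0.371 0.003] [0.528 0.477 0.036]
top capillary_box 0.76 [397.8, 175.8] 1471 [0.739 0.057 0.018] [ 0.698 -0.012  0.002] [0.78  0.12  0.022]
side tray 0.67 [324.6, 412.3] 3733 [ 0.524 -0.094  0.068] [ 0.477 -0.104  0.002] [0.571 0.021 0.072]
side lid_handle 0.67 [318.1, 379.4] 2147 [ 0.525 -0.034  0.05 ] [ 0.498 -0.08   0.048] [ 0.553 -0.001  0.094]
side lid_handle 0.63 [245.6, 274.8] 1382 [0.418 0.245 0.006] [0.371 0.209 0.001] [0.463 0.322 0.049]
side slide_box 0.61 [281.8, 227.1] 1430 [0.48  0.404 0.032] [0.427 0.366 0.002] [0.533 0.476 0.034]
side capillary_box 0.67 [440.9, 343.2] 2220 [0.742 0.044 0.018] [ 0.698 -0.017  0.003] [0.784 0.117 0.021]
```

View pics/top0.png

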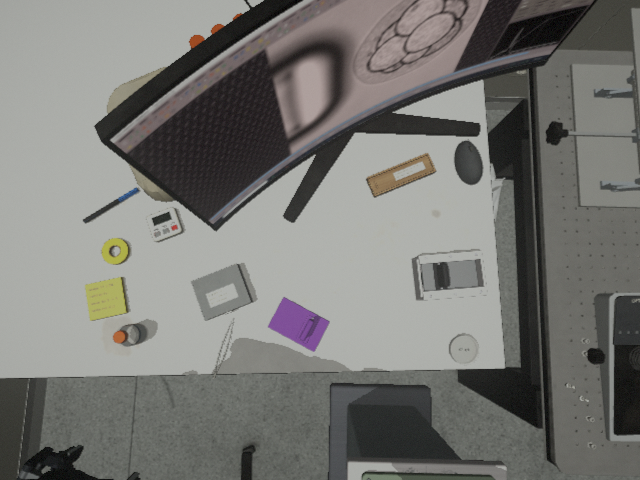

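View pics/side0.png

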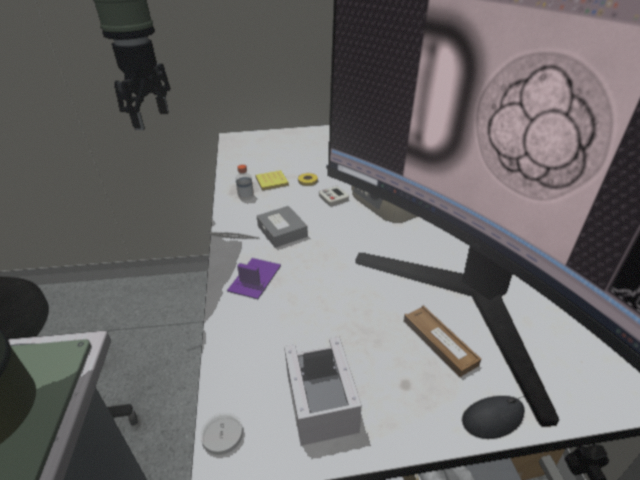

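```bash
python3 - <<'E'
from h import *
ds=[np.load(f"{n}0.npz")["W"].reshape(-1,3) for n in("top","side")]
for n,W in zip("ts",ds):
    b=(W[:,0]>.46)&(W[:,0]<.59)&(W[:,1]>-.12)&(W[:,1]<.05)
    H=W[b&(W[:,2]>.088)&(W[:,2]<.11)]
    T=W[b&(W[:,2]>.067)&(W[:,2]<.075)]
    L=W[b&(W[:,2]>.045)&(W[:,2]<.052)]
    for k,Q in(("H",H),("T",T),("L",L)):
        r=cv2.minAreaRect(Q[:,:2].astype(np.float32)*1000); print(n,k,len(Q),np.median(Q[:,2]).round(4),Q.mean(0).round(4),[np.round(x,1) for x in r])
W=np.vstack(ds);m=(W[:,2]>.1)&(W[:,2]<.45)&(W[:,0]>.35)&(W[:,0]<.8)&(abs(W[:,1])<.5)
for x in np.arange(.35,.8,.05):
    q=W[m&(W[:,0]>x)&(W[:,0]<=x+.05)]
    print(round(x,2),len(q),q.min(0).round(3) if len(q) else '',q.max(0).round(3) if len(q) else '')
a=cv2.imread("pics/top0.png")[230:350,250:510];b=cv2.imread("pics/side0.png")[320:450,220:480]
cv2.imwrite("pics/crop.png",np.vstack([cv2.resize(a,None,fx=2.3,fy=2.3),cv2.resize(b,None,fx=2.3,fy=2.3)])[:600])
E
```

```text
t H 148 0.0927 [ 0.5218 -0.0154  0.0927] [array([521.5, -15.9]), array([42.6, 13. ]), np.float64(4.6)]
t T 1199 0.0704 [ 0.5231 -0.039   0.0705] [array([523.4, -36.1]), array([ 88. , 127.1]), np.float64(6.1)]
t L 1260 0.0494 [ 0.5235 -0.0345  0.0493] [array([523.4, -33.8]), array([ 84.9, 122.5]), np.float64(6.0)]
s H 240 0.0927 [ 0.522  -0.0189  0.0923] [array([522.3, -17.5]), array([43.5, 14.1]), np.float64(6.3)]
s T 2019 0.0703 [ 0.5239 -0.0463  0.0703] [array([523.7, -37.4]), array([ 88.1, 127.5]), np.float64(6.2)]
s L 1688 0.0494 [ 0.5264 -0.0525  0.0494] [array([523.3, -37.3]), array([ 87.1, 127.5]), np.float64(6.2)]
0.35 0  
0.4 0  
0.45 0  
0.5 0  
0.55 816 [0.587 0.401 0.144] [0.6   0.425 0.409]
0.6 9361 [0.6   0.35  0.142] [0.65  0.426 0.45 ]
0.65 10456 [0.65  0.289 0.142] [0.7   0.375 0.45 ]
0.7 12214 [ 0.7   -0.387  0.109] [0.75  0.319 0.45 ]
0.75 16492 [ 0.75  -0.386  0.102] [0.8   0.252 0.45 ]
```

View pics/crop.png

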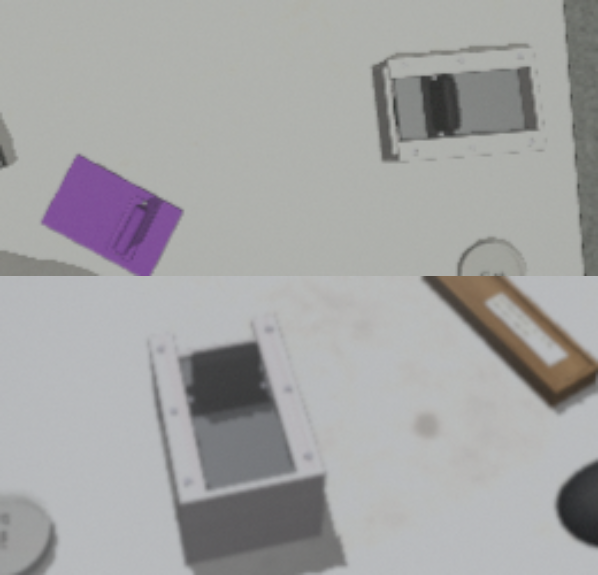

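Two lid_handle candidates show in the top picture. The purple one at (299,326) lies on the desk and is the look-alike. The black handle on the grey lid inside the metal tray, at (447,270), fits the description. The crop confirms it, and the low lip is at the +y end, image left. The handle is at about (0.5215, -0.017) and the way out is (-0.106, 0.994).

>>> {"name": "jog_arm", "arguments": {
  "deltas": [
    [-0.036,-0.029,0,0],
    [-0.072,-0.058,0,0],
    [-0.108,-0.086,0,0],
    [-0.144,-0.115,0,0],
    [-0.18,-0.144,0,0]
  ],
  "jaw": 0.7
}}

```text
time_s: 1.0
tcp_pos: [0.3318, 0.3276, 0.2394]
orientation: [180.0, 0.0, 157.5]
contact_force: [0.8, 0.8, -0.7]
finger_gap: 0.0599
grasp_force: 0.0
```

>>> {"name": "jog_arm", "arguments": {
  "deltas": [
    [-0.036,-0.029,0,0],
    [-0.072,-0.058,0,0],
    [-0.108,-0.086,0,0],
    [-0.144,-0.115,0,0],
    [-0.18,-0.144,0,0]
  ]
}}

```text
time_s: 1.5
tcp_pos: [0.4431, 0.1256, 0.2395]
orientation: [180.0, 0.0, 157.5]
contact_force: [0.2, 0.3, 0.6]
finger_gap: 0.0599
grasp_force: 0.0
```

>>> {"name": "jog_arm", "arguments": {
  "deltas": [
    [-0.032,-0.026,0,-0.12],
    [-0.064,-0.051,0,-0.24],
    [-0.096,-0.077,0,-0.36],
    [-0.128,-0.103,0,-0.48],
    [-0.128,-0.103,0.03,-0.499]
  ]
}}

```text
time_s: 2.0
tcp_pos: [0.524, -0.0224, 0.2107]
orientation: [-179.9, 0.3, -174.0]
contact_force: [0.2, 1.5, -2.0]
finger_gap: 0.0596
grasp_force: 0.0
```

```bash
python3 - <<'E'
from h import *
o=manip.observe();print(o["tcp_pos"],o["orientation"],o["qpos"],o["contact_force"])
for n in("top","side"):
    f=manip.grab_frame(n);save(f,f"pics/{n}1.png")
cv2.imwrite("pics/s1c.png",cv2.resize(cv2.imread("pics/side1.png")[230:450,200:480],None,fx=2.5,fy=2.5))
E
```

```text
[ 0.52397751 -0.02241162  0.21072443] [-179.85416199    0.29088321 -174.02110076] [  7.58224142  38.67818307 -15.84696503  98.00860661  14.17246394
  44.97876762  80.98932848] [ 0.22692992  1.5015756  -2.03850556]
```

View pics/s1c.png

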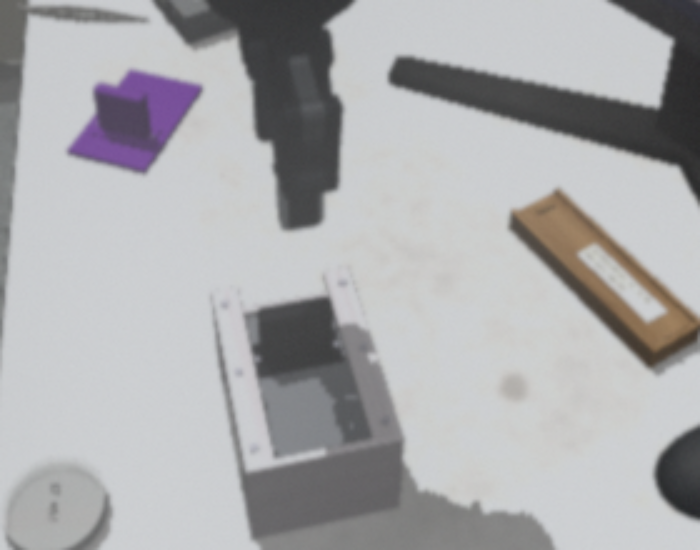

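The tool is aligned above the tray, with the jaw axis along the way out.

>>> {"name": "jog_arm", "arguments": {
  "deltas": [
    [0,0,0.035,0],
    [0,0,0.07,0],
    [0,0,0.1,0],
    [0,0,0.1,0],
    [0,0,0.1,0]
  ]
}}

```text
time_s: 2.6
tcp_pos: [0.5216, -0.0161, 0.1107]
orientation: [-180.0, 0.0, -173.9]
contact_force: [0.3, 0.1, 0.7]
finger_gap: 0.0596
grasp_force: 0.0
```

>>> {"name": "jog_arm", "arguments": {
  "deltas": [
    [0,-0.001,0.015,0],
    [0,-0.001,0.03,0],
    [0,-0.001,0.043,0],
    [0,-0.001,0.043,0],
    [0,-0.001,0.043,0]
  ]
}}

```text
time_s: 3.1
tcp_pos: [0.522, -0.0177, 0.068]
orientation: [-180.0, 0.1, -173.9]
contact_force: [-0.3, 0.2, -0.4]
finger_gap: 0.0598
grasp_force: 0.0
```

>>> {"name": "jog_arm", "arguments": {
  "deltas": [
    [0,0,0,0],
    [0,0,0,0],
    [0,0,0,0],
    [0,0,0,0],
    [0,0,0,0]
  ],
  "jaw": 0
}}

```text
time_s: 3.6
tcp_pos: [0.5215, -0.0179, 0.0668]
orientation: [-180.0, 0.0, -173.9]
contact_force: [-1.6, 0.3, 10.3]
finger_gap: 0.0115
grasp_force: 59.0
```

>>> {"name": "jog_arm", "arguments": {
  "deltas": [
    [0,0,-0.002,0],
    [0,0,-0.005,0],
    [0,0,-0.008,0],
    [0,0,-0.0105,0],
    [0,0,-0.0105,0]
  ]
}}

```text
time_s: 4.1
tcp_pos: [0.5215, -0.0179, 0.0772]
orientation: [-180.0, 0.0, -173.9]
contact_force: [0.2, 0.8, -2.0]
finger_gap: 0.0112
grasp_force: 58.3
```

```bash
python3 - <<'E'
from h import *
o=manip.observe();print(o["tcp_pos"],o["orientation"],o["contact_force"],o["moment"],o["grasp_force"])
for n in("top","side"):
    f=manip.grab_frame(n);save(f,f"pics/{n}2.png");W=cloud(f).reshape(-1,3)
    # tray frame: centre .5236,-.0368, angle 6.1
    d=W[:,:2]-[.5236,-.0368];a=np.radians(6.1);x=-(d@[-np.sin(a),np.cos(a)]);y=d@[np.cos(a),np.sin(a)]
    m=(abs(y)<.024)&(x>-.056)&(x<.056)&(W[:,2]>.04)&(W[:,2]<.066)
    for lo in np.arange(-.05,.055,.015):
        q=W[m&(x>=lo)&(x<lo+.015)];print(n,lo.round(3),len(q),np.median(q[:,2]).round(4) if len(q) else'')
cv2.imwrite("pics/s2c.png",cv2.resize(cv2.imread("pics/side2.png")[300:450,240:400],None,fx=4,fy=4))
E
```

```text
[ 0.52148094 -0.01785053  0.07715186] [-1.79994255e+02  2.30795936e-02 -1.73918962e+02] [ 0.21552512  0.80852184 -1.97173477] [ 0.01046394 -0.00467092  0.00509732] 58.32841336727142
top -0.05 76 0.0598
top -0.035 67 0.0616
top -0.02 6 0.0622
top -0.005 0 
top 0.01 0 
top 0.025 0 
top 0.04 0 
top 0.055 0 
side -0.05 29 0.0597
side -0.035 15 0.0613
side -0.02 199 0.0613
side -0.005 284 0.0594
side 0.01 299 0.0596
side 0.025 317 0.0595
side 0.04 263 0.0597
side 0.055 0
```

View pics/s2c.png

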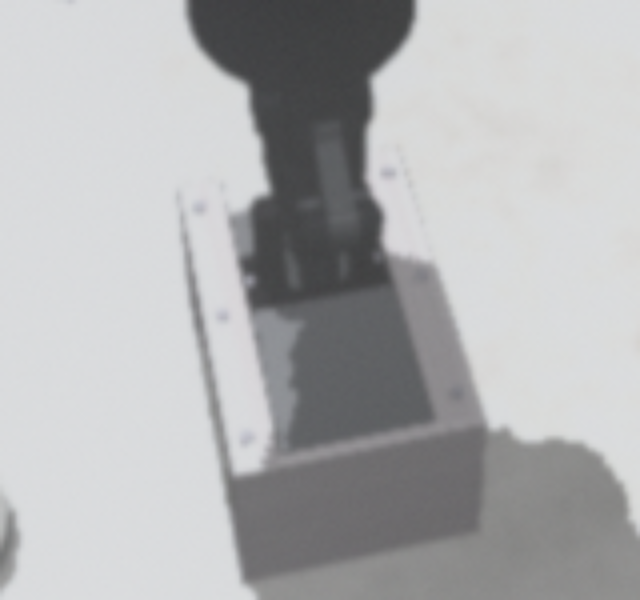

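The lid is lifted about 10.3 mm and level, with its top face at 59.7 mm at both ends. Next I draw it out along tool +y.

>>> {"name": "jog_arm", "arguments": {
  "deltas": [
    [0,0.005,0,0],
    [0,0.015,0,0],
    [0,0.027,0,0],
    [0,0.039,0,0],
    [0,0.05,0,0]
  ]
}}

```text
time_s: 4.7
tcp_pos: [0.5158, 0.0335, 0.0768]
orientation: [180.0, -0.0, -173.9]
contact_force: [-0.2, 0.5, -2.6]
finger_gap: 0.0113
grasp_force: 58.4
```

>>> {"name": "jog_arm", "arguments": {
  "deltas": [
    [0,0.015,0,0],
    [0,0.032,0,0],
    [0,0.05,0,0],
    [0,0.068,0,0],
    [0,0.086,0,0]
  ]
}}

```text
time_s: 5.2
tcp_pos: [0.5066, 0.1189, 0.0768]
orientation: [-180.0, -0.0, -173.9]
contact_force: [0.7, 0.3, -2.5]
finger_gap: 0.0112
grasp_force: 58.4
```

>>> {"name": "jog_arm", "arguments": {
  "deltas": [
    [0,0,0,0],
    [0,0,0,0],
    [0,0,0,0]
  ]
}}

```text
time_s: 5.5
tcp_pos: [0.5069, 0.117, 0.0768]
orientation: [-180.0, -0.0, -173.9]
contact_force: [0.6, 0.2, -1.4]
finger_gap: 0.0113
grasp_force: 58.5
```

```bash
python3 - <<'E'
from h import *
o=manip.observe();print(o["tcp_pos"],o["orientation"],o["contact_force"],o["moment"],o["grasp_force"])
for n in("top","side"):
    f=manip.grab_frame(n);save(f,f"pics/{n}3.png");W=cloud(f).reshape(-1,3)
    d=W[:,:2]-[.5236,-.0368];a=np.radians(6.1);x=-(d@[-np.sin(a),np.cos(a)]);y=d@[np.cos(a),np.sin(a)]
    m=(abs(y)<.034)&(x>-.25)&(x<-.05)&(W[:,2]>.05)&(W[:,2]<.066)
    print(n,np.percentile(x[m],[1,99]).round(4))
    for lo in np.arange(-.2,-.06,.02):
        q=W[m&(x>=lo)&(x<lo+.02)];print(lo.round(3),len(q),np.median(q[:,2]).round(4) if len(q) else'')
cv2.imwrite("pics/c3.png",np.hstack([cv2.resize(cv2.imread("pics/side3.png")[240:450,200:400],(400,420)),cv2.resize(cv2.imread("pics/top3.png")[200:350,330:500],None,fx=2.3,fy=2.8)]))
E
```

```text
[0.50692839 0.11697999 0.07678316] [-1.79969225e+02 -7.08205342e-03 -1.73942535e+02] [ 0.59765916  0.22723898 -1.41899214] [-0.03013864  0.00044179 -0.03689276] 58.49300265312195
top [-0.1899 -0.1752]
-0.2 55 0.0595
-0.18 16 0.0586
-0.16 0 
-0.14 0 
-0.12 0 
-0.1 0 
-0.08 0 
-0.06 0 
side [-0.1854 -0.0607]
-0.2 40 0.0589
-0.18 90 0.0596
-0.16 261 0.0607
-0.14 347 0.0593
-0.12 368 0.0593
-0.1 416 0.0592
-0.08 79 0.0567
-0.06 13 0.0509
```

View pics/c3.png

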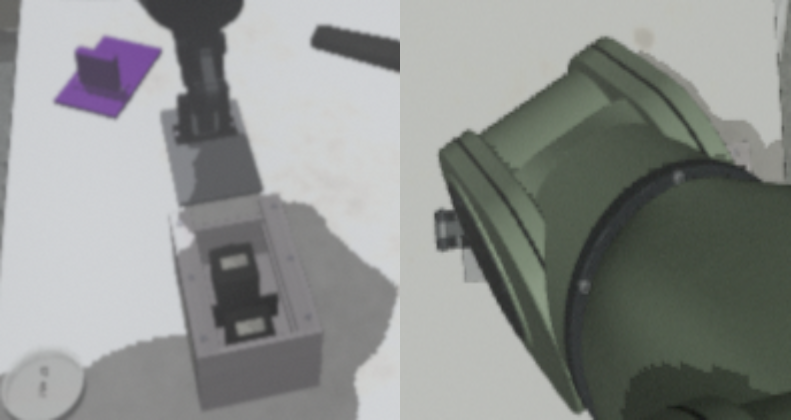

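The lid is clear of the tray, with a gap of about 17 mm, and it is still level. I'll go a little farther and then lower it.

>>> {"name": "jog_arm", "arguments": {
  "deltas": [
    [0,0.012,0,0],
    [0,0.012,0.015,0],
    [0,0.012,0.03,0],
    [0,0.012,0.042,0],
    [0,0.012,0.048,0]
  ]
}}

```text
time_s: 6.1
tcp_pos: [0.5053, 0.1296, 0.0278]
orientation: [-180.0, -0.1, -173.9]
contact_force: [0.6, 0.4, -2.0]
finger_gap: 0.0114
grasp_force: 58.6
```

>>> {"name": "jog_arm", "arguments": {
  "deltas": [
    [0,0,0.001,0],
    [0,0,0.002,0],
    [0,0,0.003,0],
    [0,0,0.004,0],
    [0,0,0.004,0]
  ]
}}

```text
time_s: 6.6
tcp_pos: [0.5057, 0.1293, 0.0249]
orientation: [-180.0, 0.0, -173.9]
contact_force: [-0.2, 0.3, -2.4]
finger_gap: 0.0113
grasp_force: 58.6
```

>>> {"name": "jog_arm", "arguments": {
  "deltas": [
    [0,0,0.0005,0],
    [0,0,0.001,0],
    [0,0,0.001,0],
    [0,0,0.001,0]
  ]
}}

```text
time_s: 7.0
tcp_pos: [0.5056, 0.1293, 0.0238]
orientation: [-180.0, -0.0, -173.9]
contact_force: [0.4, 0.0, -1.6]
finger_gap: 0.0108
grasp_force: 58.6
```

>>> {"name": "jog_arm", "arguments": {
  "deltas": [
    [0,0,0.0004,0],
    [0,0,0.0008,0],
    [0,0,0.0008,0],
    [0,0,0.0008,0]
  ]
}}

```text
time_s: 7.4
tcp_pos: [0.5056, 0.1293, 0.023]
orientation: [-180.0, -0.0, -173.9]
contact_force: [-0.6, -0.5, -2.2]
finger_gap: 0.0111
grasp_force: 58.6
```

>>> {"name": "jog_arm", "arguments": {
  "deltas": [
    [0,0,0.0004,0],
    [0,0,0.0008,0],
    [0,0,0.0008,0],
    [0,0,0.0008,0]
  ]
}}

```text
time_s: 7.8
tcp_pos: [0.5057, 0.1293, 0.0228]
orientation: [-180.0, 0.0, -173.9]
contact_force: [-3.1, -1.1, 15.3]
finger_gap: 0.0117
grasp_force: 61.4
```

The lid is on the desk. I'll ease the push and release.

>>> {"name": "jog_arm", "arguments": {
  "deltas": [
    [0,0,-0.0005,0],
    [0,0,-0.0005,0]
  ]
}}

```text
time_s: 8.0
tcp_pos: [0.5057, 0.1294, 0.0229]
orientation: [-180.0, 0.0, -173.9]
contact_force: [-2.2, 0.5, 5.7]
finger_gap: 0.0109
grasp_force: 59.9
```

>>> {"name": "jog_arm", "arguments": {
  "deltas": [
    [0,0,0,0],
    [0,0,0,0],
    [0,0,0,0],
    [0,0,0,0],
    [0,0,0,0]
  ],
  "jaw": 0.5
}}

```text
time_s: 8.5
tcp_pos: [0.5057, 0.1293, 0.0227]
orientation: [-180.0, -0.0, -173.9]
contact_force: [0.8, -0.4, -0.8]
finger_gap: 0.0425
grasp_force: 0.0
```

>>> {"name": "jog_arm", "arguments": {
  "deltas": [
    [0,0,-0.01,0],
    [0,0,-0.03,0],
    [0,0,-0.06,0],
    [0,0,-0.1,0],
    [0,0,-0.13,0]
  ]
}}

```text
time_s: 9.0
tcp_pos: [0.5057, 0.1294, 0.1555]
orientation: [180.0, 0.1, -173.9]
contact_force: [0.8, -0.0, -1.0]
finger_gap: 0.0427
grasp_force: 0.0
```

>>> {"name": "jog_arm", "arguments": {
  "deltas": [
    [0.03,0,-0.03,0],
    [0.07,0,-0.06,0],
    [0.1,0,-0.08,0],
    [0.1,0,-0.08,0],
    [0.1,0,-0.08,0]
  ]
}}

```text
time_s: 9.5
tcp_pos: [0.4064, 0.1188, 0.2336]
orientation: [180.0, 0.1, -173.9]
contact_force: [0.1, 0.6, 0.1]
finger_gap: 0.043
grasp_force: 0.0
```

```bash
python3 - <<'E'
from h import *
o=manip.observe();print(o["time_s"],o["tcp_pos"],o["contact_force"],o["finger_gap"])
for n in("top","side"):
    f=manip.grab_frame(n);save(f,f"pics/{n}4.png");W=cloud(f)
    for t in("lid_handle","slide_box","capillary_box"):
        for r in manip.regions_of(f,t):
            Q=W[r["region"]];print(n,t,round(r["confidence"],2),np.nanmedian(Q,0).round(3),np.nanpercentile(Q,2,axis=0).round(3),np.nanpercentile(Q,98,axis=0).round(3))
E
```

```text
9.5 [0.40640661 0.11876852 0.23358787] [0.12077313 0.63019441 0.06589087] 0.043026452197219
top lid_handle 0.9 [0.418 0.266 0.006] [0.373 0.212 0.002] [0.462 0.322 0.05 ]
top lid_handle 0.78 [0.508 0.11  0.006] [0.475 0.058 0.002] [0.543 0.161 0.05 ]
top slide_box 0.85 [0.48  0.425 0.033] [0.43  0.372 0.002] [0.529 0.478 0.036]
top capillary_box 0.85 [0.74  0.055 0.018] [ 0.697 -0.012  0.001] [0.782 0.123 0.022]
side lid_handle 0.57 [0.418 0.244 0.006] [0.372 0.209 0.001] [0.462 0.317 0.05 ]
side lid_handle 0.56 [0.509 0.114 0.006] [0.474 0.062 0.003] [0.543 0.155 0.05 ]
side slide_box 0.66 [0.48  0.404 0.032] [0.428 0.366 0.001] [0.533 0.476 0.034]
side capillary_box 0.87 [0.741 0.042 0.018] [ 0.698 -0.017  0.002] [0.784 0.115 0.021]
```

View pics/side4.png

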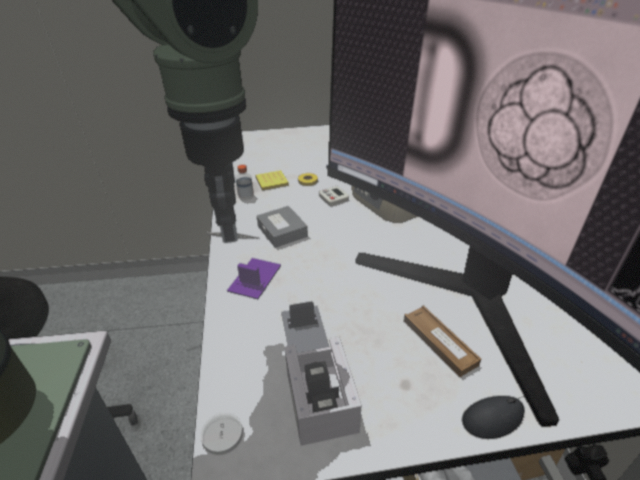

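The side picture shows the lid flat on the desk at about (303,325), handle up. The tray at (322,390) is open, and both boxes and the purple look-alike are where they were.

```bash
python3 -c "
from rig import manip
print(manip.close_job())"
```

```text
the job is handed in; nothing more can be done
None
```

The tray is open and its lid lies flat on the bare desk, handle up; the two other boxes and the purple look-alike were not moved, and the job was handed in at about 9.6 s.

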